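# Open the jar that holds the hex nut

### The job

Two clear screw-top jars are clamped side by side in the steel stand. Look which one holds the squat hexagon nut (the other holds a thin upright pin), unscrew that jar's lid anticlockwise until the thread lets go, lift it off without forcing the thread, and lay it flat in the kidney dish, same way up as it sat on the jar. Leave the other jar closed, and do not knock the dish, the syringe or the tweezers about.

Things in the scene. Friction and masses are not known exactly. Their poses are not given: they have to be found in the camera images.
- jar_stand: Fixed steel base plate, 80 x 190 x 10 mm (its x, y, z), with two clear jars clamped upright on it so that they cannot turn. Origin: centre of the plate's underside, z up. Jar axes at y = +50 mm (left) and y = -50 mm (right) in its frame. Each jar: body 60 mm across, from 10 to 70 mm above the origin; threaded neck about 40 mm across over the thread, mouth 98 mm above the origin.
- mouth_left (a point): Centre of the left jar's mouth (top of its neck), on the jar's axis; z up. The neck has a right-handed thread, 8 mm a turn, with about 2 mm of up-and-down play: the lid rises 8 mm per full anticlockwise turn (seen from above) and stays where it is when let go.
- mouth_right (a point): Centre of the right jar's mouth (top of its neck), on the jar's axis; z up. Same thread as the left jar. (Beyond about x = 0.62 m a wall shelf hangs 0.38 m above the worktop: keep the wrist out of it.)
- lid_left: Loose grey ribbed round screw lid of the left jar, 53 mm across, 30 mm high, 40 g, hollow below. Origin: centre of its lower rim; z up to its closed top, 30 mm above. Screwed fully down, its origin is 26 mm below the mouth point. From there it needs about one and a half to one and three quarter turns before it lets go.
- lid_right: Loose grey lid of the right jar, the same as lid_left; it starts about a quarter of a turn looser (origin 23 to 26 mm below the mouth point) and needs about a quarter of a turn less. Either lid holds against a pull of 20 N until its thread lets go; a light pull of about 10 N shows it. Turned on a third of a turn or more past that point, it may drop back and catch again.
- hex_nut: Squat black rubber hexagon nut, 22 mm across flats, 14 mm high, lying in one of the two jars. Origin: centre of its underside. The jar that holds it is the one to open.
- pin: Thin black rubber pin, 9 mm across, 46 mm high, on a 21 mm foot, standing in the other jar. Origin: centre of its foot's underside.
- kidney_dish: Loose kidney-shaped steel dish, 92 mm (x) by 184 mm (y), 35 mm high, inner floor 6 mm above its origin (centre of its underside), z up; it stands in the low steel instrument tray. Free floor about x -40 to +26 mm and y -56 to +56 mm; the lid fits at its middle, with most room for the fingers along y.
- syringe_b: Small plastic syringe, 16 x 110 x 25 mm, lying in front of the stand: a bystander. Origin: centre of its underside.
- tweezers_fine: Fine steel tweezers, 18 x 126 x 8 mm, lying in the tray beside the dish: a bystander. Origin: centre of their underside.

How it is judged (in metres and radians):
On the way:
1. the lid of the jar with the hex nut has come off its thread and been lifted clear of the neck (((horizontal distance between hex_nut and mouth_left below 0.03 m and horizontal distance between pin and mouth_right below 0.03 m and (z of lid_left in the frame of jar_stand above 0.102 m and linear speed of lid_left below 0.4 m/s)) or (horizontal distance between hex_nut and mouth_right below 0.03 m and horizontal distance between pin and mouth_left below 0.03 m and (z of lid_right in the frame of jar_stand above 0.102 m and linear speed of lid_right below 0.4 m/s)))), for 0.1 s.
At the end, for the whole second after the job is handed in: The lid of the jar that holds the hex nut lies flat on the kidney dish's floor, closed top up (tilt under 0.15 rad, its centre within 60 mm of the dish's centre), at rest and let go; nut and pin are still in their jars, and the other lid is still in place on its jar, moved less than 6 mm (((horizontal distance between hex_nut and mouth_left below 0.03 m and horizontal distance between pin and mouth_right below 0.03 m and (z of lid_left in the frame of kidney_dish between 0.001 and 0.013 m and horizontal distance between lid_left and kidney_dish below 0.06 m and angle between lid_left's own z axis and vertical below 0.15 rad and linear speed of lid_left below 0.02 m/s) and z of each of hex_nut, pin in the frame of jar_stand below 0.05 m and horizontal distance between lid_right and mouth_right below 0.006 m and distance of lid_right from where it was at the start of the episode below 0.006 m) or (horizontal distance between hex_nut and mouth_right below 0.03 m and horizontal distance between pin and mouth_left below 0.03 m and (z of lid_right in the frame of kidney_dish between 0.001 and 0.013 m and horizontal distance between lid_right and kidney_dish below 0.06 m and angle between lid_right's own z axis and vertical below 0.15 rad and linear speed of lid_right below 0.02 m/s) and z of each of hex_nut, pin in the frame of jar_stand below 0.05 m and horizontal distance between lid_left and mouth_left below 0.006 m and distance of lid_left from where it was at the start of the episode below 0.006 m))); the robot touches nothing.
It fails at once if the lid of the jar with the pin is moved more than 6 mm ((horizontal distance between pin and mouth_left below 0.03 m and distance of lid_left from where it was at the start of the episode above 0.006 m) or (horizontal distance between pin and mouth_right below 0.03 m and distance of lid_right from where it was at the start of the episode above 0.006 m)).
It fails at once if a lid is forced against its jar's thread (more than 120 N) (contact force between any of lid_left, lid_right and jar_stand above 120 N).
It fails at once if the dish, the syringe or the tweezers are pushed more than 40 mm (distance of any of kidney_dish, syringe_b, tweezers_fine from where it was at the start of the episode above 0.04 m).
It also fails if it takes over 72 s, if anything falls off the work surface, if the arm or the gripper's body presses on something with over 40 N, if the wrist force passes 120 N, or if a joint passes its speed limit or range.

### The arm

A 6-joint arm with a two-finger parallel gripper is mounted at the origin on a cart in front of the work surface, level with it; the furniture and walls round the work are solid. World frame = base frame: x ahead of the robot, y to its left, z up, the work surface at z = 0. Lengths are in m, angles in degrees, forces in N, time in s.
With the tool pointing down it reaches from about 0.3 to 0.75 m from the base axis. Payload 8.5 kg.
Tool frame: the origin (TCP) lies on the centre line of the jaws, within the pads' length; the fingertips stand env.tcp_to_tips ahead of it and the grasp point (between the pads) lies 8 mm behind it (env.tcp_to_tips is the distance from the TCP to the fingertips, in m); z points along the fingers, y is the direction in which the jaws open and shut (so a half turn about z gives the same grasp; the last joint's range is limited). The gripper opens to 85 mm and grips with 20 to 120 N. Pads are 22 mm wide; open, the fingers measure 114 mm over their backs; the gripper's body (76 mm by 85 mm) begins 54 mm behind the grasp point. The pads swing forward as they close: fully open they stand 13 mm farther back than shut.
Start: joints at [-76.736, 21.807, 74.336, -0, 83.858, -12.336], TCP at [0.238, -0.496, 0.214] pointing down, gripper open.
Joint ranges: [-178.18, 178.18], [-50.72, 133.34], [12.68, 142.11], [-81.47, 261.47], [9.98, 163.14], [-165.26, 165.26]. Speed limits (degrees/s): [136.94, 136.94, 180, 180, 180, 180].

### API

Orientations are given as a 3x3 rotation matrix whose columns are the frame's x, y, z axes.
In Python, from rig import env gives the robot as it stands. The module is installed in compiled form; this text tells all that it offers.
- The arm moves only by the tool carry_out, never from a script. Its argument "rows" is a list of rows, each an object of numbers: "tx", "ty", "tz": the shift along the tool's x, y, z in cm; "yaw": the turn about the tool's z in rad. In form: [{"tx": .., "ty": .., "tz": .., "yaw": ..}, ...]. A call has 1 to 12 rows; each row shifts and turns the pose as measured when the row begins, along the tool's axes as they then stand; what a row does not reach is not made up. A row lasts 1/10 s, in which the tool goes at most 50 mm and 8.59 degrees, less where a joint would pass 70% of its speed; a pose out of reach is approached as far as the arm can. A call is refused whole if a number of a shift passes 5 or a number of a turn 0.15, either way. A call with a gripper value outside its range is refused whole. "jaw" is the closure, from -1 (fully open) to 1 (shut), set as the call begins (left out, the last holds). The fingers move at their own pace and stop on an object; "squeeze" is the grip in N (left out, the last holds). Time passes only in rows, so rows that do not move let the fingers close. It gives the time, the measured TCP pose, the force and the opening at its end, in the units of the state.
- env.observe(): the state, without advancing time (a new reading comes with each control period).
- env.get_image(name): name is "side" or "top"; returns the picture (420x560x3 uint8, red, green, blue); there is no depth.
- env.camera_params(name): a dict with "vertical_fov" (degrees; the focal length in pixels is half the picture's height over the tangent of half this angle, whatever the lens; pixels are square), "cx", "cy" (the principal point, pixels), "view" (4x4, takes a point from world to camera coordinates). Camera axes: x right, y up, looking along -z (the intrinsics and any distortion apply to the point x, -y, -z); pixel columns grow to the right and rows downward; lengths in m; the calibration is good to about 2 mm. A picture is of the moment at which its call begins. camera_params takes no time and is no camera call.
- env.close_job(): hands the job in, once; it reports no verdict.
The state is a dict: "time_s": time; "q": joint angles; "qvel": joint speeds; "joint_efforts": joint torques, N m; "position": TCP position; "tool_rot": TCP orientation; "ft_force": force on the tool from outside, world axes, zero at the start; "wrist_torque": the same for the moment, N m; "grip_width": finger opening in m.
Only numpy, scipy, OpenCV 4.12 (cv2) and the standard library are available. Lean on these libraries where they do the work, as an engineer would, in place of code of your own. Each camera call takes 0.05 s, during which the arm holds its last target. There are 200 camera calls.

## Working session

There is one attempt and no reset: what is moved stays moved. The work goes in short steps, Python scripts to look and compute and a tool call to move; the robot and the scene stay as the last step left them, time stands still between calls to the robot, and variables do not carry over. Pictures are saved under pics/ and viewed, about 8 in all and at most 12, crops included, and the job is handed in when it is done.

Besides the shell and the picture viewer there is one more tool, called after "Emit:" as name(argument=value, ...), one argument or row to a line, values as JSON. carry_out: Moves the arm, as the interface text tells. Its arguments: {"type":"object","properties":{"rows":{"type":"array","items":{"type":"object","properties":{"tx":{"type":"number"},"ty":{"type":"number"},"tz":{"type":"number"},"yaw":{"type":"number"}}}},"jaw":{"type":"number"},"squeeze":{"type":"number"}},"required":["rows"]}

```bash
mkdir -p pics; ls; python3 - <<'E'
from rig import env
import cv2,numpy as np
s=env.observe();print({k:np.round(v,3).tolist() for k,v in s.items()},env.tcp_to_tips)
for n in("side","top"):
    print(n,env.camera_params(n)); im=env.get_image(n); cv2.imwrite(f"pics/{n}0.png",im[:,:,::-1])
E
```

```text
pics
{'time_s': 0.0, 'q': [-76.735, 21.842, 74.385, -0.0, 83.857, -12.335], 'qvel': [-0.019, 0.016, -0.057, -0.057, -0.105, -0.037], 'joint_efforts': [0.003, -44.845, -23.128, -0.0, 0.005, 0.0], 'position': [0.238, -0.496, 0.213], 'tool_rot': [[0.902, 0.432, -0.0], [0.432, -0.902, 0.001], [0.0, -0.001, -1.0]], 'ft_force': [0.104, -0.881, 0.82], 'wrist_torque': [0.005, 0.01, 0.005], 'grip_width': 0.085} 0.011
side {'vertical_fov': 49.73595873040138, 'cx': 283.6028567621647, 'cy': 211.24112065071154, 'view': array([[-0.89527314, -0.44551486, -0.00158814,  0.43977768],
       [ 0.2766774 , -0.55877702,  0.78180423, -0.15023905],
       [-0.34919282,  0.69948892,  0.62352195, -1.01797218],
       [ 0.        ,  0.        ,  0.        ,  1.        ]])}
top {'vertical_fov': 54.86168110353364, 'cx': 282.6819662110749, 'cy': 206.35172332937356, 'view': array([[ 0.00488047, -0.99975438, -0.02161838,  0.12029446],
       [ 0.99325917,  0.00234277,  0.11589105, -0.44194363],
       [-0.11581193, -0.02203826,  0.99302664, -0.88366104],
       [ 0.        ,  0.        ,  0.        ,  1.        ]])}
```

View pics/side0.png

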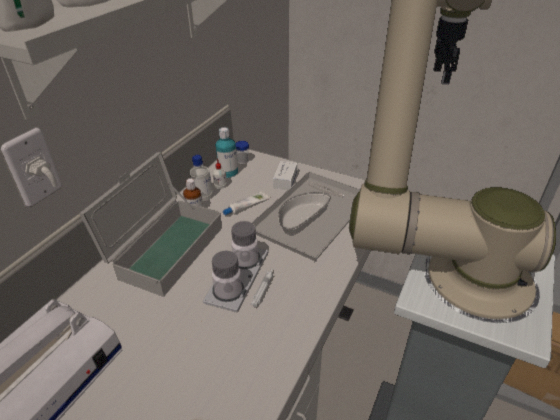

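View pics/top0.png

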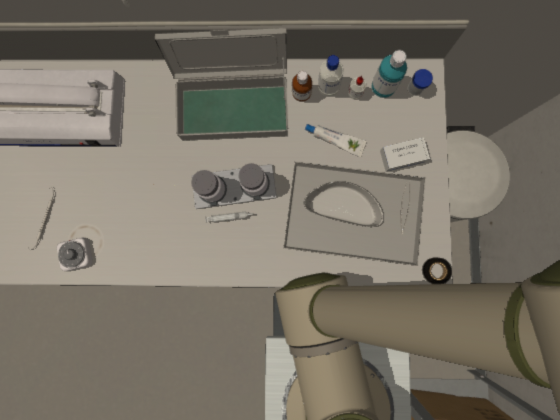

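The top view shows the left lid near (208,186), the right lid near (253,181), and the dish near (345,205). In the side view the jars are at about (228,275) and (245,245). I'll zoom in on them.

```bash
cat > h.py <<'E'
from rig import env
import cv2,numpy as np
def proj(n,p):
    c=env.camera_params(n);f=210/np.tan(np.radians(c["vertical_fov"]/2));v=c["view"]
    q=(v[:3,:3]@np.asarray(p,float).T).T+v[:3,3]
    return np.stack([c["cx"]+f*q[...,0]/-q[...,2],c["cy"]-f*q[...,1]/-q[...,2]],-1)
def ray(n,uv,z):
    c=env.camera_params(n);f=210/np.tan(np.radians(c["vertical_fov"]/2));v=c["view"];R=v[:3,:3]
    o=-R.T@v[:3,3];d=R.T@np.array([(uv[0]-c["cx"])/f,-(uv[1]-c["cy"])/f,-1])
    return o+d*(z-o[2])/d[2]
E
python3 - <<'E'
import cv2,numpy as np
from h import *
a=cv2.imread("pics/side0.png")[215:315,190:290];a=cv2.resize(a,(600,600),interpolation=cv2.INTER_CUBIC)
cv2.imwrite("pics/c1.png",cv2.convertScaleAbs(a,alpha=1.6))
b=cv2.imread("pics/top0.png")[150:270,180:430];b=cv2.resize(b,None,fx=3.2,fy=3.2,interpolation=cv2.INTER_CUBIC)
cv2.imwrite("pics/c2.png",cv2.convertScaleAbs(b,alpha=1.6))
for u in((208,185),(253,179)):print(ray("top",u,.102))
for u in((345,203),):print(ray("top",u,.03))
E
```

```text
[0.47721824 0.27622417 0.102     ]
[0.48999655 0.18237967 0.102     ]
[ 0.44903621 -0.01763395  0.03      ]
```

View pics/c1.png

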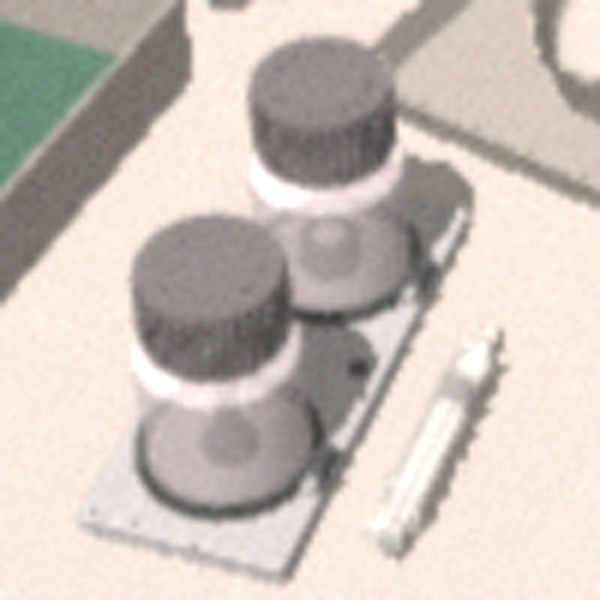

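View pics/c2.png

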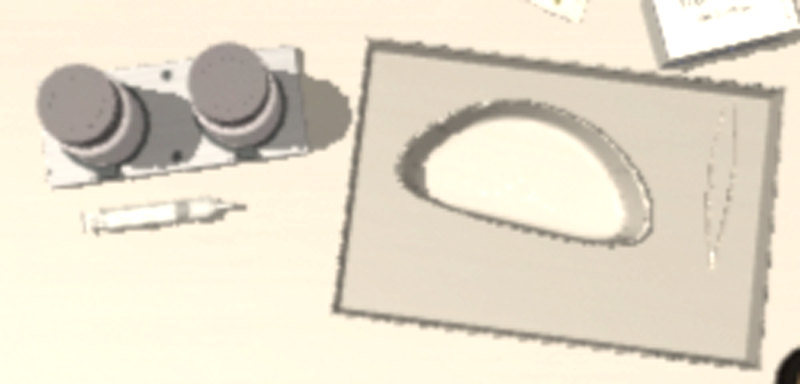

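```bash
python3 - <<'E'
import cv2,numpy as np
from h import *
im=np.mean([env.get_image("side")[:,:,::-1].astype(np.float32) for _ in range(8)],0)
o=[]
for y,x in((277,206),(242,223)):
    c=im[y:y+28,x:x+40];g=cv2.resize(c,(400*2-400,280),interpolation=cv2.INTER_CUBIC).mean(2)
    lo,hi=45,125; print(np.percentile(g,[1,25,50,75,99]))
    o.append(np.clip((g-40)/(110-40)*255,0,255))
cv2.imwrite("pics/c3.png",np.hstack(o).astype(np.uint8)); np.save("s.npy",im)
E
```

```text
[ 52.18246326  91.49077034 116.56829071 140.92195129 164.17449249]
[ 47.6475676   81.95615578  92.5018158  116.66490173 171.14907745]
```

View pics/c3.png

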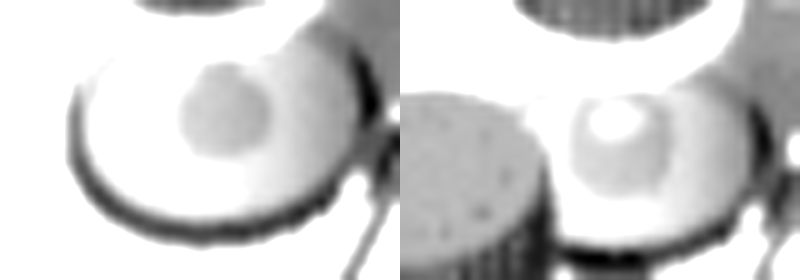

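```bash
python3 - <<'E'
import cv2,numpy as np
from h import *
im=np.mean([env.get_image("top")[:,:,::-1].astype(np.float32) for _ in range(6)],0);np.save("t.npy",im)
s=np.load("s.npy")
def show(L,R,tag):
    # grids
    pass
L=ray("top",(208,185),.102);R=ray("top",(253,179),.103)
for nm,P in(("L",L),("R",R)):
    print(nm,"lidtop side px",proj("side",P).round(1))
    for z in(.01,.015,.024,.029,.061): 
        p=P.copy();p[2]=z;print(z,proj("side",p).round(1))
    u=proj("side",np.array([P[0],P[1],.01])); x,y=u.round().astype(int)
    g=s.mean(2); print(x-12,y-24);print(g[y-24:y+14,x-12:x+13].round().astype(int))
E
```

```text
L lidtop side px [229.6 256.6]
0.01 [232.8 287. ]
0.015 [232.6 285.4]
0.024 [232.3 282.6]
0.029 [232.1 281. ]
0.061 [231.  270.6]
221 263
[[ 91  91  90  91  92  91  90  92  90  85  81  89  91  87  71  57  52  80
  113 119 119 117 118 115 115]
 [ 91  90  90  90  90  92  88  90  90  90  90  90  85  76  60  49  52  81
  113 118 118 117 117 115 114]
 [ 90  89  89  88  88  91  85  90  90  90  88  85  72  62  60  49  53  75
  101 108 110 112 112 112 110]
 [ 91  90  90  90  91  91  90  90  87  87  79  72  58  68  60  50  49  59
   72  73  81  89  91  93  89]
 [ 89  90  89  89  89  87  86  83  75  74  61  64  56  62  53  48  50  58
   52  44  44  45  47  57  49]
 [ 80  82  81  82  82  78  74  71  63  66  61  65  55  63  54  48  53  70
   78  59  48  46  45  46  45]
 [ 72  70  69  71  71  72  70  73  57  65  59  62  54  58  53  52  60  92
  113  85  70  64  62  64  62]
 [ 68  61  66  63  68  74  67  68  60  63  57  56  51  51  47  56  64 107
  122  86  75  75  77  76  75]
 [ 64  63  68  67  68  74  67  67  57  62  56  53  53  50  49  60  71 121
  126  91  77  78  76  77  77]
 [ 67  66  71  75
[... 6457 characters left out ...]
10 108 105 102  98  93  82  68  61  56
   61  99 114 118  98  86  83]
 [ 49  59  72  73  81  89  91  93  89  88  82  80  74  65  62  59  67  85
   97 130 138 139 117  86 107]
 [ 50  58  52  44  44  45  47  57  49  47  56  58  60  67  70  89 109 132
  136 140 141 134 100  99 137]
 [ 53  70  78  59  48  46  45  46  45  46  54  72  87 104 112 134 141 140
  140 142 140 118  88 113 143]
 [ 60  92 113  85  70  64  62  64  62  63  67  98 117 132 139 143 143 140
  141 143 133  99  84 110 143]
 [ 64 107 122  86  75  75  77  76  75  75  75  79  88 121 139 142 142 141
  141 139 119  88 107 139 148]
 [ 71 121 126  91  77  78  76  77  77  75  76  76  77  89 123 139 141 141
  142 130  97 100 138 148 149]]
```

```bash
python3 - <<'E'
import cv2,numpy as np
from h import *
s=np.load("s.npy");t=np.load("t.npy")
o=[]
for y,x in((274,214),(244,230)):
    c=s[y:y+20,x:x+28];g=cv2.resize(c,(392,280),interpolation=cv2.INTER_CUBIC)
    o.append(np.clip((g-85)/(160-85)*255,0,255))
cv2.imwrite("pics/c4.png",np.hstack(o).astype(np.uint8))
# lid-top ellipses: grey, mask by value in top view
c=cv2.resize(t[140:270,180:430],None,fx=3.2,fy=3.2,interpolation=cv2.INTER_CUBIC)
for (x,y) in((204,182),(251,176),(345,205),(330,190),(345,180)):print(x,y,t[y-1:y+2,x-1:x+2].mean((0,1)).round())
E
```

```text
204 182 [ 93.  96. 103.]
251 176 [ 92.  95. 100.]
345 205 [144. 158. 165.]
330 190 [141. 154. 161.]
345 180 [111. 122. 128.]
```

View pics/c4.png

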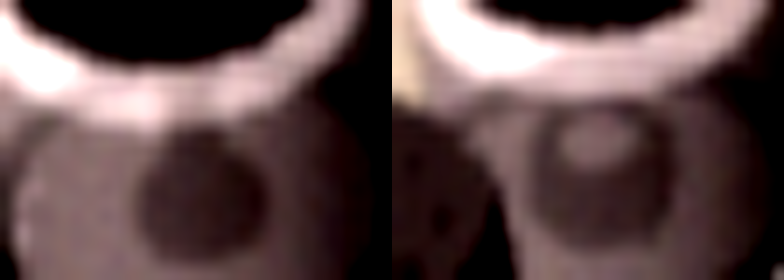

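The left jar shows a dark disc with a narrow stem rising into the shoulder, which is the pin. The right jar shows a squat body with a bored top and nothing above it, which is the nut. So I open the right jar, and now I measure the geometry.

```bash
python3 - <<'E'
import cv2,numpy as np
from h import *
t=np.load("t.npy");s=np.load("s.npy")
def ell(im,box,lo,hi,k=9):
    x0,y0,x1,y1=box;c=cv2.resize(im[y0:y1,x0:x1].mean(2),None,fx=4,fy=4,interpolation=cv2.INTER_CUBIC)
    m=((c>lo)&(c<hi)).astype(np.uint8);m=cv2.morphologyEx(m,cv2.MORPH_OPEN,cv2.getStructuringElement(2,(k,k)));m=cv2.morphologyEx(m,cv2.MORPH_CLOSE,cv2.getStructuringElement(2,(k,k)))
    C=max(cv2.findContours(m,0,1)[0],key=cv2.contourArea);e=cv2.fitEllipse(cv2.convexHull(C))
    f=lambda p:((p[0]+.5)/4-.5+x0,(p[1]+.5)/4-.5+y0)
    return f(e[0]),np.array(e[1])/4,f(C.reshape(-1,2).T)
for nm,tb,sb in(("L",(186,164,224,200),(208,246,240,276)),("R",(234,158,270,196),(226,216,260,244))):
    a=ell(t,tb,84,112);b=ell(s,sb,80,100)
    print(nm,np.round(a[0],1),a[1].round(1),"side",np.round(b[0],1),b[1].round(1))
    for z in(.098,.102,.106):
        p=ray("top",a[0],z);q=ray("side",b[0],z);print(z,p.round(4),q.round(4),"reproj side",proj("side",p).round(1))
vis=np.hstack([np.clip(cv2.resize(t[150:260,180:420],None,fx=3.3,fy=3.3,interpolation=cv2.INTER_CUBIC)*1.5,0,255)])
# floor of the dish
a=ell(t,(295,170,395,235),138,190,5);print("floor",np.round(a[0],1),a[1])
P=np.array([ray("top",u,.011)[:2] for u in zip(*a[2])],np.float32)
r=cv2.minAreaRect(P);print(r);print(P.min(0),P.max(0),P.mean(0))
E
```

```text
L [203.3 181.8] [23.3 24.7] side [224.3 259.5] [16.9 25.7]
0.098 [0.4847 0.2871 0.098 ] [0.4848 0.2848 0.098 ] reproj side [223.8 260.2]
0.102 [0.484  0.2862 0.102 ] [0.4823 0.2881 0.102 ] reproj side [224.1 258.6]
0.106 [0.4833 0.2853 0.106 ] [0.4798 0.2914 0.106 ] reproj side [224.5 257. ]
R [247.4 177.9] [24.1 35.2] side [246.2 226.1] [16.6 31.6]
0.098 [0.4931 0.1947 0.098 ] [0.4976 0.1737 0.098 ] reproj side [243.2 232.2]
0.102 [0.4924 0.1942 0.102 ] [0.495  0.1777 0.102 ] reproj side [243.5 230.8]
0.106 [0.4916 0.1938 0.106 ] [0.4925 0.1816 0.106 ] reproj side [243.8 229.4]
floor [344.5 206.1] [34.81971359 65.12996674]
((0.4508706331253052, -0.020472466945648193), (0.1467011719942093, 0.07234957814216614), 76.41654205322266)
[ 0.40491432 -0.08804666] [0.48813915 0.05371447] [ 0.44444552 -0.01865625]
```

```bash
python3 - <<'E'
import cv2,numpy as np
from h import *
t=np.load("t.npy");s=np.load("s.npy")
def ell(im,box,lo,hi,k):
    x0,y0,x1,y1=box;c=cv2.resize(im[y0:y1,x0:x1].mean(2),None,fx=4,fy=4,interpolation=cv2.INTER_CUBIC)
    m=((c>lo)&(c<hi)).astype(np.uint8);m=cv2.morphologyEx(m,cv2.MORPH_CLOSE,np.ones((5,5)));m=cv2.morphologyEx(m,cv2.MORPH_OPEN,cv2.getStructuringElement(2,(k,k)))
    C=max(cv2.findContours(m,0,1)[0],key=cv2.contourArea);e=cv2.fitEllipse(cv2.convexHull(C))
    return ((e[0][0]+.5)/4-.5+x0,(e[0][1]+.5)/4-.5+y0),np.array(e[1])/4
for k in (35,51):
  for nm,tb,sb in(("L",(186,164,224,200),(208,246,240,276)),("R",(234,158,270,196),(226,216,260,244))):
    a=ell(t,tb,84,112,k+20);b=ell(s,sb,80,100,k)
    print(nm,np.round(a[0],1),a[1].round(1),"side",np.round(b[0],1),b[1].round(1))
    for z in(.098,.102,.106):
        p=ray("top",a[0],z);q=ray("side",b[0],z);print(z,p.round(4),q.round(4))
E
```

```text
L [203.4 181.7] [23.2 24.3] side [224.2 259.5] [16.9 24.9]
0.098 [0.4849 0.287  0.098 ] [0.4849 0.2849 0.098 ]
0.102 [0.4842 0.2861 0.102 ] [0.4825 0.2882 0.102 ]
0.106 [0.4835 0.2852 0.106 ] [0.48   0.2915 0.106 ]
R [250.6 175.1] [23.3 24.6] side [243.2 228.6] [14.4 23. ]
0.098 [0.499 0.188 0.098] [0.4993 0.1841 0.098 ]
0.102 [0.4983 0.1876 0.102 ] [0.4968 0.188  0.102 ]
0.106 [0.4975 0.1872 0.106 ] [0.4942 0.1919 0.106 ]
L [203.3 181.7] [23.2 24.1] side [224.2 259.5] [16.9 24.3]
0.098 [0.4849 0.2871 0.098 ] [0.485  0.2849 0.098 ]
0.102 [0.4842 0.2862 0.102 ] [0.4825 0.2882 0.102 ]
0.106 [0.4835 0.2853 0.106 ] [0.48   0.2915 0.106 ]
R [250.6 175. ] [23.3 24.1] side [242.7 228.6] [14.7 20.8]
0.098 [0.4992 0.1879 0.098 ] [0.5002 0.1847 0.098 ]
0.102 [0.4984 0.1875 0.102 ] [0.4976 0.1886 0.102 ]
0.106 [0.4976 0.1871 0.106 ] [0.4951 0.1925 0.106 ]
```

Emit:
carry_out(
  rows=[
    {"tx":3.5,"ty":-3.3},
    {"tx":3.5,"ty":-3.3},
    {"tx":3.5,"ty":-3.3},
    {"tx":3.5,"ty":-3.3},
    {"tx":3.5,"ty":-3.3},
    {"tx":3.5,"ty":-3.3},
    {"tx":3.5,"ty":-3.3},
    {"tx":3.5,"ty":-3.3},
    {"tx":3.5,"ty":-3.3},
    {"tx":3.5,"ty":-3.3},
    {"tx":3.5,"ty":-3.3},
    {"tx":3.5,"ty":-3.3},
  ],
  jaw=-1,
  squeeze=40,
)

```text
validation failed for argument at $.ro...
```

Emit:
carry_out(
  rows=[
    {"yaw":0.15},
    {"yaw":0.15},
    {"yaw":0.15},
    {"yaw":0.15},
    {"yaw":0.15},
    {"yaw":0.15},
    {"yaw":0.15},
    {"yaw":0.12},
  ],
)

```text
validation failed for argument at $.ro...
```

```bash
cat >> h.py <<'E'
def go(x,y,z):
    s=env.observe();R=np.array(s["tool_rot"]);d=R.T@(np.array([x,y,z])-s["position"])*100
    a=np.degrees(np.arctan2(R[1,1],R[0,1]))
    print("t",round(s["time_s"],2),"pos",np.round(s["position"],4),"yang",round(a,1),"q",np.round(s["q"],1),"F",np.round(s["ft_force"],1),"M",np.round(s["wrist_torque"],2),"w",round(s["grip_width"],4),"zdir",np.round(R[:,2],4))
    print("to go cm",d.round(2))
E
python3 -c "
from h import *
go(.498,.188,.213)"
```

```text
t 0.8 pos [ 0.2376 -0.496   0.2141] yang -64.4 q [-76.7  21.8  74.3  -0.   83.9 -12.3] F [-1.   0.6  0.7] M [0.04 0.04 0.01] w 0.0855 zdir [-0.  0. -1.]
to go cm [ 53.03 -50.43   0.11]
```

Emit:
carry_out(
  rows=[
    {"tx":3.5,"ty":-3.3,"tz":0,"yaw":0},
    {"tx":3.5,"ty":-3.3,"tz":0,"yaw":0},
    {"tx":3.5,"ty":-3.3,"tz":0,"yaw":0},
    {"tx":3.5,"ty":-3.3,"tz":0,"yaw":0},
    {"tx":3.5,"ty":-3.3,"tz":0,"yaw":0},
    {"tx":3.5,"ty":-3.3,"tz":0,"yaw":0},
    {"tx":3.5,"ty":-3.3,"tz":0,"yaw":0},
    {"tx":3.5,"ty":-3.3,"tz":0,"yaw":0},
    {"tx":3.5,"ty":-3.3,"tz":0,"yaw":0},
    {"tx":3.5,"ty":-3.3,"tz":0,"yaw":0},
    {"tx":3.5,"ty":-3.3,"tz":0,"yaw":0},
    {"tx":3.5,"ty":-3.3,"tz":0,"yaw":0},
  ],
  jaw=-1,
  squeeze=40,
)

```text
time_s: 2.0
position: [0.4514, 0.0572, 0.2142]
tool_rot: [[0.907, 0.422, 0.006], [0.422, -0.907, -0.004], [0.004, 0.006, -1.0]]
ft_force: [-0.3, -1.2, 0.5]
grip_width: 0.0852
```

Emit:
carry_out(
  rows=[
    {"tx":0,"ty":0,"tz":0,"yaw":0.15},
    {"tx":0,"ty":0,"tz":0,"yaw":0.15},
    {"tx":0,"ty":0,"tz":0,"yaw":0.15},
    {"tx":0,"ty":0,"tz":0,"yaw":0.15},
    {"tx":0,"ty":0,"tz":0,"yaw":0.15},
    {"tx":0,"ty":0,"tz":0,"yaw":0.15},
    {"tx":0,"ty":0,"tz":0,"yaw":0.15},
    {"tx":0,"ty":0,"tz":0,"yaw":0.1},
  ],
)

```text
time_s: 2.8
position: [0.4524, 0.0649, 0.2144]
tool_rot: [[0.751, -0.66, 0.007], [-0.66, -0.751, -0.003], [0.007, -0.003, -1.0]]
ft_force: [0.7, 0.2, -0.6]
grip_width: 0.0851
```

```bash
python3 -c "
from h import *
go(.498,.188,.213)"
```

```text
t 2.8 pos [0.4524 0.0649 0.2144] yang -131.3 q [-6.700e+00  1.220e+01  8.840e+01 -1.000e-01  7.900e+01  1.247e+02] F [ 0.7  0.2 -0.6] M [ 0.01  0.01 -0.01] w 0.0851 zdir [ 0.0073 -0.0027 -1.    ]
to go cm [ -4.7  -12.26   0.14]
```

Emit:
carry_out(
  rows=[
    {"tx":-1.6,"ty":-4.1,"tz":0,"yaw":0},
    {"tx":-1.6,"ty":-4.1,"tz":0,"yaw":0},
    {"tx":-1.5,"ty":-4.0,"tz":0,"yaw":0},
    {"tx":0,"ty":0,"tz":0,"yaw":0.15},
    {"tx":0,"ty":0,"tz":0,"yaw":0.1},
    {"tx":0,"ty":0,"tz":0,"yaw":0},
  ],
)

```text
time_s: 3.4
position: [0.5003, 0.1921, 0.2144]
tool_rot: [[0.553, -0.833, 0.009], [-0.833, -0.553, -0.003], [0.007, -0.006, -1.0]]
ft_force: [-0.7, -0.3, -0.4]
grip_width: 0.0854
```

```bash
python3 -c "
from h import *
go(.498,.188,.089)"
```

```text
t 3.4 pos [0.5003 0.1921 0.2144] yang -146.4 q [  8.5  20.2  76.8  -0.2  82.5 154.9] F [-0.7 -0.3 -0.4] M [ 0.01  0.   -0.02] w 0.0854 zdir [ 0.0087 -0.003  -1.    ]
to go cm [ 0.12  0.48 12.54]
```

Emit:
carry_out(
  rows=[
    {"tx":0.1,"ty":0.4,"tz":3,"yaw":0},
    {"tx":0,"ty":0,"tz":3,"yaw":0},
    {"tx":0,"ty":0,"tz":2,"yaw":0},
    {"tx":0,"ty":0,"tz":0,"yaw":0},
  ],
)

```text
time_s: 3.8
position: [0.4988, 0.1881, 0.1332]
tool_rot: [[0.562, -0.827, 0.012], [-0.827, -0.562, -0.003], [0.009, -0.009, -1.0]]
ft_force: [-0.4, -0.2, -0.0]
grip_width: 0.0856
```

```bash
python3 -c "
from h import *
go(.498,.188,.089)
cv2.imwrite('pics/s2.png',cv2.resize(env.get_image('side')[170:330,140:350,::-1],None,fx=3,fy=3))
t=env.get_image('top')[120:230,170:330,::-1];cv2.imwrite('pics/s2.png',np.hstack([cv2.resize(cv2.imread('pics/s2.png'),(400,305)),cv2.resize(t,(400,305))]))"
```

```text
t 3.8 pos [0.4988 0.1881 0.1332] yang -145.8 q [  8.1  24.1  85.   -0.3  70.2 153.9] F [-0.4 -0.2 -0. ] M [-0.01  0.03  0.01] w 0.0856 zdir [ 0.0121 -0.0026 -0.9999]
to go cm [-0.07  0.1   4.42]
```

View pics/s2.png

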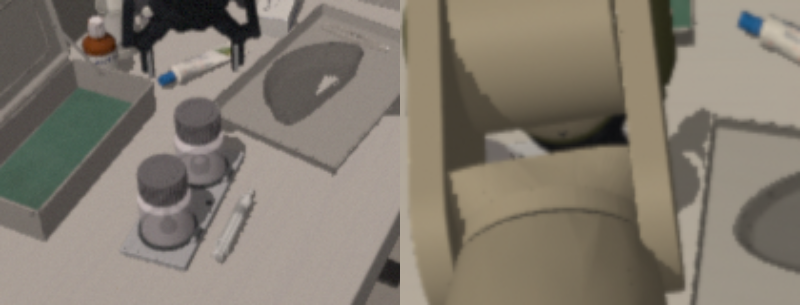

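```bash
python3 -c "
from h import *
for n in('side','top'):
    v=env.camera_params(n)['view'];print(n,-v[:3,:3].T@v[:3,3])
s=env.observe();R=np.array(s['tool_rot']);p=np.array(s['position'])
for dz in(.011,-.002):
    print([proj('side',p+R@np.array([0,y,dz])).round(1) for y in(-.05,0,.05)])
print(proj('side',[.498,.188,.102]))
print(ray('side',(217.7,207.8),.135),ray('side',(265,205.7),.135))
"
```

```text
side [0.07982032 0.82403763 0.75288395]
top [0.33603898 0.10182593 0.93131684]
[array([217.9, 222. ]), array([241.1, 220.2]), array([264. , 218.5])]
[array([217.4, 217.4]), array([240.8, 215.6]), array([263.9, 213.9])]
[242.70023471 228.40438529]
[0.56175394 0.18455927 0.135     ] [0.47168629 0.13153692 0.135     ]
```

Emit:
carry_out(
  rows=[
    {"tx":0,"ty":0.1,"tz":2,"yaw":0},
    {"tx":0,"ty":0,"tz":2,"yaw":0},
    {"tx":0,"ty":0,"tz":0.2,"yaw":0},
    {"tx":0,"ty":0,"tz":0,"yaw":0},
  ],
)

```text
time_s: 4.3
position: [0.5037, 0.188, 0.0992]
tool_rot: [[0.564, -0.825, 0.028], [-0.826, -0.564, -0.0], [0.016, -0.023, -1.0]]
ft_force: [0.8, 0.5, -0.5]
grip_width: 0.0856
```

```bash
python3 -c "
from h import *
go(.498,.188,.089)
a=cv2.resize(env.get_image('side')[180:280,190:300,::-1],None,fx=5,fy=5,interpolation=2)
cv2.imwrite('pics/s3.png',cv2.convertScaleAbs(a,alpha=1.7))"
```

```text
t 4.3 pos [0.5037 0.188  0.0992] yang -145.6 q [  8.   26.4  87.7  -0.3  64.3 153.7] F [ 0.8  0.5 -0.5] M [ 0.01 -0.02 -0.01] w 0.0856 zdir [ 2.830e-02 -3.000e-04 -9.996e-01]
to go cm [-0.34  0.49  1.  ]
```

View pics/s3.png

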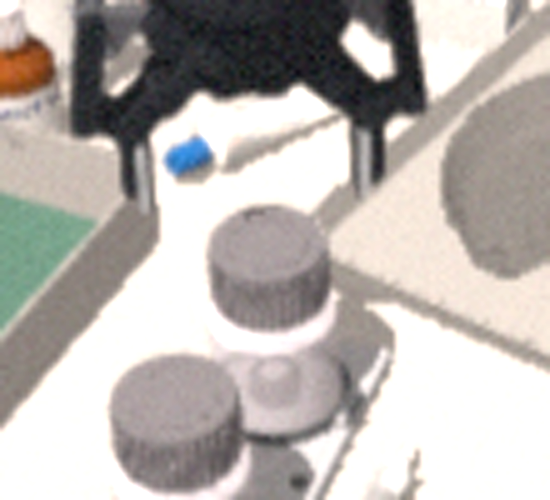

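Emit:
carry_out(
  rows=[
    {"tx":0,"ty":0,"tz":-2,"yaw":0},
    {"tx":0,"ty":0,"tz":-2,"yaw":0},
    {"tx":0,"ty":0,"tz":-0.2,"yaw":0},
    {"tx":0,"ty":0,"tz":0,"yaw":0},
  ],
)

```text
time_s: 4.75
position: [0.5039, 0.1882, 0.1468]
tool_rot: [[0.565, -0.825, 0.035], [-0.825, -0.565, 0.001], [0.019, -0.029, -0.999]]
ft_force: [0.6, -0.5, -0.9]
grip_width: 0.0854
```

Emit:
carry_out(
  rows=[
    {"tx":0,"ty":0,"tz":-3,"yaw":0},
    {"tx":0,"ty":0,"tz":-2,"yaw":0},
    {"tx":0,"ty":0,"tz":0,"yaw":0},
  ],
)

```text
time_s: 5.05
position: [0.5015, 0.188, 0.1968]
tool_rot: [[0.565, -0.825, 0.032], [-0.825, -0.565, 0.0], [0.018, -0.027, -0.999]]
ft_force: [-0.7, 0.2, -0.0]
grip_width: 0.0855
```

Emit:
carry_out(
  rows=[
    {"tx":0,"ty":0,"tz":0.5,"yaw":0},
    {"tx":0,"ty":0,"tz":0.5,"yaw":0},
    {"tx":0,"ty":0,"tz":0.5,"yaw":0},
    {"tx":0,"ty":0,"tz":0.5,"yaw":0},
    {"tx":0,"ty":0,"tz":0.5,"yaw":0},
    {"tx":0,"ty":0,"tz":0.5,"yaw":0},
    {"tx":0,"ty":0,"tz":0.5,"yaw":0},
    {"tx":0,"ty":0,"tz":0.5,"yaw":0},
  ],
)

```text
time_s: 5.85
position: [0.501, 0.1877, 0.1481]
tool_rot: [[0.565, -0.825, 0.024], [-0.825, -0.565, -0.001], [0.014, -0.02, -1.0]]
ft_force: [-0.4, -0.0, 0.1]
grip_width: 0.0854
```

```bash
python3 -c "
from h import *
go(.498,.188,.089)"
```

```text
t 5.85 pos [0.501  0.1877 0.1481] yang -145.6 q [  8.   23.1  84.   -0.3  71.5 153.6] F [-0.4 -0.   0.1] M [0.01 0.05 0.04] w 0.0854 zdir [ 2.430e-02 -9.000e-04 -9.997e-01]
to go cm [-0.28  0.34  5.9 ]
```

Emit:
carry_out(
  rows=[
    {"tx":0,"ty":0,"tz":0.5,"yaw":0},
    {"tx":0,"ty":0,"tz":0.5,"yaw":0},
    {"tx":0,"ty":0,"tz":0.5,"yaw":0},
    {"tx":0,"ty":0,"tz":0.5,"yaw":0},
    {"tx":0,"ty":0,"tz":0.5,"yaw":0},
    {"tx":0,"ty":0,"tz":0.5,"yaw":0},
    {"tx":-0.1,"ty":0.1,"tz":0.5,"yaw":0},
    {"tx":-0.1,"ty":0.1,"tz":0.2,"yaw":0},
  ],
)

```text
time_s: 6.65
position: [0.4991, 0.1881, 0.1074]
tool_rot: [[0.565, -0.825, 0.024], [-0.825, -0.565, -0.001], [0.014, -0.019, -1.0]]
ft_force: [1.0, -0.3, -0.7]
grip_width: 0.0855
```

```bash
python3 -c "
from h import *
go(.498,.188,.089)
s=env.observe();R=np.array(s['tool_rot']);p=np.array(s['position'])
for dz in(.011,-.002):
    print([proj('side',p+R@np.array([0,y,dz])).round(1) for y in(-.05,0,.05)])
a=cv2.resize(env.get_image('side')[190:260,200:300,::-1],None,fx=6,fy=6,interpolation=2)
cv2.imwrite('pics/s4.png',cv2.convertScaleAbs(a,alpha=1.7))"
```

```text
t 6.65 pos [0.4991 0.1881 0.1074] yang -145.6 q [  8.1  25.6  87.6  -0.3  65.5 153.8] F [ 1.  -0.3 -0.7] M [ 0.04  0.02 -0.02] w 0.0855 zdir [ 2.420e-02 -9.000e-04 -9.997e-01]
to go cm [-0.08  0.13  1.84]
[array([219.5, 231.9]), array([242.3, 230.2]), array([264.8, 228.4])]
[array([219.1, 227.5]), array([242.1, 225.7]), array([264.8, 224. ])]
```

View pics/s4.png

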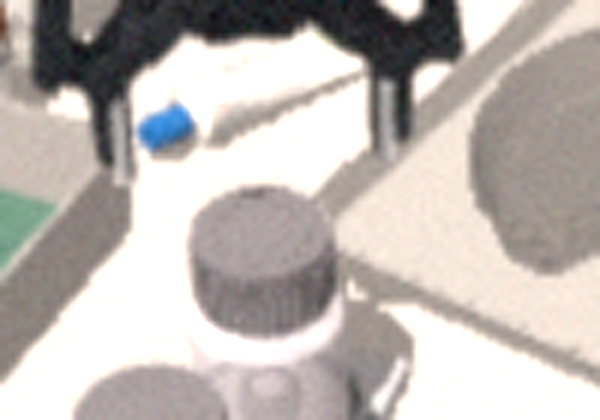

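Emit:
carry_out(
  rows=[
    {"tx":-0.1,"ty":0.1,"tz":0.5,"yaw":0},
    {"tx":0,"ty":0,"tz":0.5,"yaw":0},
    {"tx":0,"ty":0,"tz":0.5,"yaw":0},
    {"tx":0,"ty":0,"tz":0.3,"yaw":0},
    {"tx":0,"ty":0,"tz":0,"yaw":0},
  ],
)

```text
time_s: 7.2
position: [0.4977, 0.1885, 0.0878]
tool_rot: [[0.565, -0.825, 0.024], [-0.825, -0.565, -0.001], [0.014, -0.019, -1.0]]
ft_force: [-0.1, 0.1, -0.1]
grip_width: 0.0853
```

Emit:
carry_out(
  rows=[
    {"tx":0,"ty":0,"tz":0,"yaw":0},
    {"tx":0,"ty":0,"tz":0,"yaw":0},
    {"tx":0,"ty":0,"tz":0,"yaw":0},
    {"tx":0,"ty":0,"tz":0,"yaw":0},
    {"tx":0,"ty":0,"tz":0,"yaw":0},
  ],
  jaw=-0.13,
  squeeze=20,
)

```text
time_s: 7.7
position: [0.4981, 0.1885, 0.0883]
tool_rot: [[0.565, -0.825, 0.025], [-0.825, -0.565, -0.001], [0.015, -0.02, -1.0]]
ft_force: [-0.8, 0.7, -0.5]
grip_width: 0.0483
```

```bash
python3 -c "
from h import *
go(.498,.188,.089)
a=cv2.resize(env.get_image('side')[190:260,200:300,::-1],None,fx=6,fy=6,interpolation=2)
cv2.imwrite('pics/s5.png',cv2.convertScaleAbs(a,alpha=1.7))"
```

```text
t 7.7 pos [0.4981 0.1885 0.0883] yang -145.6 q [  8.1  26.9  89.1  -0.3  62.6 153.8] F [-0.8  0.7 -0.5] M [ 0.05 -0.03  0.01] w 0.0483 zdir [ 2.530e-02 -8.000e-04 -9.997e-01]
to go cm [ 0.04  0.04 -0.07]
```

View pics/s5.png

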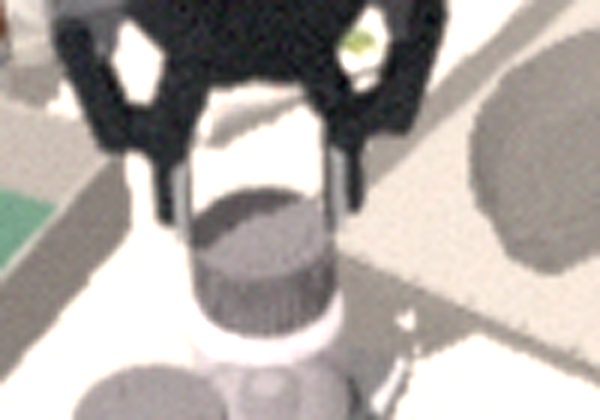

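No contact at 48 mm, and the side view puts the tips level with the lid top. They sit about 2 cm higher than the nominal figure predicts. I'll open, go 2 cm lower and close gently.

Emit:
carry_out(
  rows=[
    {"tx":0,"ty":0,"tz":0,"yaw":0},
    {"tx":0,"ty":0,"tz":0,"yaw":0},
    {"tx":0,"ty":0,"tz":0,"yaw":0},
    {"tx":0,"ty":0,"tz":0,"yaw":0},
    {"tx":0,"ty":0,"tz":0.4,"yaw":0},
    {"tx":0,"ty":0,"tz":0.4,"yaw":0},
    {"tx":0,"ty":0,"tz":0.4,"yaw":0},
    {"tx":0,"ty":0,"tz":0.4,"yaw":0},
  ],
  jaw=-1,
)

```text
time_s: 8.55
position: [0.4987, 0.1886, 0.0713]
tool_rot: [[0.565, -0.825, 0.026], [-0.825, -0.565, -0.001], [0.015, -0.021, -1.0]]
ft_force: [-0.0, -0.0, -0.0]
grip_width: 0.0858
```

Emit:
carry_out(
  rows=[
    {"tx":0,"ty":0,"tz":0,"yaw":0},
    {"tx":0,"ty":0,"tz":0,"yaw":0},
    {"tx":0,"ty":0,"tz":0,"yaw":0},
    {"tx":0,"ty":0,"tz":0,"yaw":0},
    {"tx":0,"ty":0,"tz":0,"yaw":0},
  ],
  jaw=-0.13,
  squeeze=20,
)

```text
time_s: 9.05
position: [0.4986, 0.1885, 0.0708]
tool_rot: [[0.565, -0.825, 0.025], [-0.825, -0.565, -0.001], [0.015, -0.02, -1.0]]
ft_force: [0.6, 0.2, 0.8]
grip_width: 0.0525
```

```bash
python3 -c "
from h import *
go(.498,.188,.07)"
```

```text
t 9.05 pos [0.4986 0.1885 0.0708] yang -145.6 q [  8.1  28.2  90.2  -0.3  60.1 153.8] F [0.6 0.2 0.8] M [ 0.04  0.02 -0.02] w 0.0525 zdir [ 2.520e-02 -7.000e-04 -9.997e-01]
to go cm [0.01 0.08 0.08]
```

Emit:
carry_out(
  rows=[
    {"tx":0,"ty":0,"tz":0,"yaw":0},
    {"tx":0,"ty":0,"tz":0,"yaw":0},
    {"tx":0,"ty":0,"tz":0,"yaw":0},
    {"tx":0,"ty":0,"tz":-0.02,"yaw":-0.1},
    {"tx":0,"ty":0,"tz":-0.02,"yaw":-0.1},
    {"tx":0,"ty":0,"tz":-0.02,"yaw":-0.15},
    {"tx":0,"ty":0,"tz":-0.02,"yaw":-0.15},
  ],
  jaw=1,
  squeeze=60,
)

```text
time_s: 9.75
position: [0.4986, 0.1886, 0.0717]
tool_rot: [[0.895, -0.446, 0.025], [-0.446, -0.895, -0.001], [0.023, -0.011, -1.0]]
ft_force: [-0.4, 1.1, -0.4]
grip_width: 0.0512
```

```bash
python3 -c "
from h import *
go(.4986,.1885,.0715)"
```

```text
t 9.75 pos [0.4986 0.1886 0.0717] yang -116.5 q [  8.1  28.2  90.2  -0.3  60.2 124.8] F [-0.4  1.1 -0.4] M [ 0.06 -0.03  0.01] w 0.0512 zdir [ 2.540e-02 -6.000e-04 -9.997e-01]
to go cm [0.01 0.01 0.02]
```

Emit:
carry_out(
  rows=[
    {"tx":0,"ty":0,"tz":-0.02,"yaw":-0.15},
    {"tx":0,"ty":0,"tz":-0.02,"yaw":-0.15},
    {"tx":0,"ty":0,"tz":-0.02,"yaw":-0.15},
    {"tx":0,"ty":0,"tz":-0.02,"yaw":-0.15},
    {"tx":0,"ty":0,"tz":-0.02,"yaw":-0.15},
    {"tx":0,"ty":0,"tz":-0.02,"yaw":-0.15},
    {"tx":0,"ty":0,"tz":-0.02,"yaw":-0.15},
    {"tx":0,"ty":0,"tz":-0.02,"yaw":-0.15},
    {"tx":0,"ty":0,"tz":-0.02,"yaw":-0.15},
    {"tx":0,"ty":0,"tz":-0.02,"yaw":-0.15},
    {"tx":0,"ty":0,"tz":-0.02,"yaw":-0.15},
    {"tx":0,"ty":0,"tz":-0.02,"yaw":-0.15},
  ],
)

```text
time_s: 10.95
position: [0.4972, 0.1884, 0.0738]
tool_rot: [[0.231, 0.973, 0.022], [0.973, -0.231, -0.001], [0.004, 0.022, -1.0]]
ft_force: [-0.0, -0.1, -1.1]
grip_width: 0.0513
```

```bash
python3 -c "
from h import *
go(.4986,.1885,.074)"
```

```text
t 10.95 pos [0.4972 0.1884 0.0738] yang -13.4 q [ 8.1 28.  90.1 -0.3 60.7 21.6] F [-0.  -0.1 -1.1] M [ 0.02  0.02 -0.05] w 0.0513 zdir [ 0.0222 -0.001  -0.9998]
to go cm [ 0.05  0.14 -0.01]
```

Emit:
carry_out(
  rows=[
    {"tx":0,"ty":0.1,"tz":-0.02,"yaw":-0.15},
    {"tx":0,"ty":0,"tz":-0.02,"yaw":-0.15},
    {"tx":0,"ty":0,"tz":-0.02,"yaw":-0.15},
    {"tx":0,"ty":0,"tz":-0.02,"yaw":-0.15},
    {"tx":0,"ty":0,"tz":-0.02,"yaw":-0.15},
    {"tx":0,"ty":0,"tz":-0.02,"yaw":-0.15},
    {"tx":0,"ty":0,"tz":-0.02,"yaw":-0.15},
    {"tx":0,"ty":0,"tz":-0.02,"yaw":-0.15},
    {"tx":0,"ty":0,"tz":-0.02,"yaw":-0.15},
    {"tx":0,"ty":0,"tz":-0.02,"yaw":-0.15},
    {"tx":0,"ty":0,"tz":-0.02,"yaw":-0.15},
    {"tx":0,"ty":0,"tz":-0.02,"yaw":-0.15},
  ],
)

```text
time_s: 12.15
position: [0.4977, 0.1874, 0.0761]
tool_rot: [[-1.0, 0.004, 0.021], [0.004, 1.0, -0.002], [-0.021, -0.002, -1.0]]
ft_force: [0.4, -0.4, -0.1]
grip_width: 0.0509
```

Emit:
carry_out(
  rows=[
    {"tx":0,"ty":0,"tz":-0.02,"yaw":-0.15},
    {"tx":0,"ty":0,"tz":-0.02,"yaw":-0.15},
    {"tx":0,"ty":0,"tz":-0.02,"yaw":-0.15},
    {"tx":0,"ty":0,"tz":-0.02,"yaw":-0.15},
    {"tx":0,"ty":0,"tz":-0.02,"yaw":-0.15},
    {"tx":0,"ty":0,"tz":-0.02,"yaw":-0.15},
    {"tx":0,"ty":0,"tz":-0.02,"yaw":-0.15},
    {"tx":0,"ty":0,"tz":-0.01,"yaw":-0.1},
    {"tx":0,"ty":0,"tz":0,"yaw":0},
  ],
)

```text
time_s: 13.05
position: [0.4983, 0.1874, 0.0778]
tool_rot: [[-0.406, -0.913, 0.022], [-0.914, 0.406, -0.002], [-0.007, -0.021, -1.0]]
ft_force: [0.7, 0.5, 1.0]
grip_width: 0.051
```

```bash
python3 -c "
from h import *
go(.4986,.1885,.0775)
a=cv2.resize(env.get_image('side')[190:260,200:300,::-1],None,fx=6,fy=6,interpolation=2)
cv2.imwrite('pics/s6.png',cv2.convertScaleAbs(a,alpha=1.7))"
```

```text
t 13.05 pos [0.4983 0.1874 0.0778] yang 156.0 q [   8.    27.7   89.8   -0.3   61.3 -147.9] F [0.7 0.5 1. ] M [ 0.04 -0.    0.05] w 0.051 zdir [ 0.0222 -0.0018 -0.9998]
to go cm [-0.12  0.02  0.03]
```

```bash
python3 -c "
from h import *
s=np.load('s.npy');n=np.mean([env.get_image('side')[:,:,::-1].astype(float) for _ in range(3)],0)
for c in(238,243):
    print(s[238:252,c-1:c+2].mean((1,2)).round().astype(int));print(n[238:252,c-1:c+2].mean((1,2)).round().astype(int))"
```

```text
[ 67  68  71  72  75  77  82 117 163 173 169 151 126 113]
[ 74  72  72  80 105 151 180 184 184 186 180 161 135 121]
[ 65  65  68  70  71  72  74  81 114 149 148 147 139 113]
[ 68  70  69  69  74 101 149 175 170 164 158 157 150 122]
```

Emit:
carry_out(
  rows=[
    {"tx":0,"ty":0,"tz":0,"yaw":0},
    {"tx":0,"ty":0,"tz":0,"yaw":0},
    {"tx":0,"ty":0,"tz":0,"yaw":0},
    {"tx":0,"ty":0,"tz":0,"yaw":0},
  ],
  jaw=-1,
)

```text
time_s: 13.65
position: [0.498, 0.1872, 0.0775]
tool_rot: [[-0.412, -0.911, 0.021], [-0.911, 0.412, -0.002], [-0.007, -0.02, -1.0]]
ft_force: [-0.2, -0.6, -0.3]
grip_width: 0.0853
```

The lid edge rose about 2.7 px (~8 mm), so the lid is turning and climbing with the gripper. I'll rewind with the jaws open.

Emit:
carry_out(
  rows=[
    {"tx":0,"ty":0,"tz":0,"yaw":0.15},
    {"tx":0,"ty":0,"tz":0,"yaw":0.15},
    {"tx":0,"ty":0,"tz":0,"yaw":0.15},
    {"tx":0,"ty":0,"tz":0,"yaw":0.15},
    {"tx":0,"ty":0,"tz":0,"yaw":0.15},
    {"tx":0,"ty":0,"tz":0,"yaw":0.15},
    {"tx":0,"ty":0,"tz":0,"yaw":0.15},
    {"tx":0,"ty":0,"tz":0,"yaw":0.15},
    {"tx":0,"ty":0,"tz":0,"yaw":0.15},
    {"tx":0,"ty":0,"tz":0,"yaw":0.15},
    {"tx":0,"ty":0,"tz":0,"yaw":0.15},
    {"tx":0,"ty":0,"tz":0,"yaw":0.15},
  ],
)

```text
time_s: 14.85
position: [0.4977, 0.1869, 0.0772]
tool_rot: [[-0.79, 0.613, 0.02], [0.613, 0.79, -0.003], [-0.018, 0.01, -1.0]]
ft_force: [-0.8, 0.3, 0.7]
grip_width: 0.0854
```

Emit:
carry_out(
  rows=[
    {"tx":0,"ty":0,"tz":0,"yaw":0.15},
    {"tx":0,"ty":0,"tz":0,"yaw":0.15},
    {"tx":0,"ty":0,"tz":0,"yaw":0.15},
    {"tx":0,"ty":0,"tz":0,"yaw":0.15},
    {"tx":0,"ty":0,"tz":0,"yaw":0.15},
    {"tx":0,"ty":0,"tz":0,"yaw":0.15},
    {"tx":0,"ty":0,"tz":0,"yaw":0.15},
    {"tx":0,"ty":0,"tz":0,"yaw":0.15},
    {"tx":0,"ty":0,"tz":0,"yaw":0.15},
    {"tx":0,"ty":0,"tz":0,"yaw":0.15},
    {"tx":0,"ty":0,"tz":0,"yaw":0.15},
    {"tx":0,"ty":0,"tz":0,"yaw":0.15},
  ],
)

```text
time_s: 16.05
position: [0.4973, 0.1866, 0.0768]
tool_rot: [[0.777, 0.63, 0.019], [0.63, -0.777, -0.003], [0.013, 0.015, -1.0]]
ft_force: [0.1, -0.2, -1.0]
grip_width: 0.0855
```

Emit:
carry_out(
  rows=[
    {"tx":0,"ty":0,"tz":0,"yaw":0.15},
    {"tx":0,"ty":0,"tz":0,"yaw":0.15},
    {"tx":0,"ty":0,"tz":0,"yaw":0.15},
    {"tx":0,"ty":0,"tz":0,"yaw":0.15},
    {"tx":0,"ty":0,"tz":0,"yaw":0.15},
    {"tx":0,"ty":0,"tz":0,"yaw":0.15},
    {"tx":0,"ty":0,"tz":0,"yaw":0},
  ],
)

```text
time_s: 16.75
position: [0.4972, 0.1864, 0.0766]
tool_rot: [[0.976, -0.219, 0.019], [-0.219, -0.976, -0.004], [0.019, -0.001, -1.0]]
ft_force: [-0.1, -0.5, -1.0]
grip_width: 0.0854
```

```bash
python3 -c "
from h import *
go(.4986,.1882,.0775)"
```

```text
t 16.75 pos [0.4972 0.1864 0.0766] yang -102.6 q [  8.   27.8  89.9  -0.4  61.3 110.8] F [-0.1 -0.5 -1. ] M [ 0.02 -0.03 -0.01] w 0.0854 zdir [ 0.0186 -0.0036 -0.9998]
to go cm [ 0.1  -0.21 -0.09]
```

Emit:
carry_out(
  rows=[
    {"tx":0.1,"ty":-0.2,"tz":0,"yaw":0},
    {"tx":0,"ty":0,"tz":0,"yaw":0},
    {"tx":0,"ty":0,"tz":0,"yaw":0},
    {"tx":0,"ty":0,"tz":0,"yaw":0},
    {"tx":0,"ty":0,"tz":0,"yaw":0},
    {"tx":0,"ty":0,"tz":0,"yaw":0},
  ],
  jaw=1,
)

```text
time_s: 17.35
position: [0.4991, 0.1882, 0.0774]
tool_rot: [[0.978, -0.207, 0.02], [-0.207, -0.978, -0.004], [0.02, -0.0, -1.0]]
ft_force: [-0.8, -0.3, 0.9]
grip_width: 0.0507
```

Emit:
carry_out(
  rows=[
    {"tx":0,"ty":0,"tz":-0.02,"yaw":-0.15},
    {"tx":0,"ty":0,"tz":-0.02,"yaw":-0.15},
    {"tx":0,"ty":0,"tz":-0.02,"yaw":-0.15},
    {"tx":0,"ty":0,"tz":-0.02,"yaw":-0.15},
    {"tx":0,"ty":0,"tz":-0.02,"yaw":-0.15},
    {"tx":0,"ty":0,"tz":-0.02,"yaw":-0.15},
    {"tx":0,"ty":0,"tz":-0.02,"yaw":-0.15},
    {"tx":0,"ty":0,"tz":-0.02,"yaw":-0.15},
    {"tx":0,"ty":0,"tz":-0.02,"yaw":-0.15},
    {"tx":0,"ty":0,"tz":-0.02,"yaw":-0.15},
    {"tx":0,"ty":0,"tz":-0.02,"yaw":-0.15},
    {"tx":0,"ty":0,"tz":-0.02,"yaw":-0.15},
  ],
)

```text
time_s: 18.55
position: [0.4982, 0.1897, 0.0794]
tool_rot: [[-0.027, 0.999, 0.018], [1.0, 0.027, -0.001], [-0.001, 0.018, -1.0]]
ft_force: [0.5, -0.9, 3.4]
grip_width: 0.051
```

Emit:
carry_out(
  rows=[
    {"tx":0,"ty":0,"tz":-0.02,"yaw":-0.15},
    {"tx":0,"ty":0,"tz":-0.02,"yaw":-0.15},
    {"tx":0,"ty":0,"tz":-0.02,"yaw":-0.15},
    {"tx":0,"ty":0,"tz":-0.02,"yaw":-0.15},
    {"tx":0,"ty":0,"tz":-0.02,"yaw":-0.15},
    {"tx":0,"ty":0,"tz":0,"yaw":0},
  ],
)

```text
time_s: 19.15
position: [0.4974, 0.1891, 0.0804]
tool_rot: [[-0.702, 0.712, 0.016], [0.712, 0.702, -0.002], [-0.013, 0.01, -1.0]]
ft_force: [0.3, -1.5, 3.3]
grip_width: 0.0509
```

```bash
python3 -c "
from h import *
go(.4986,.1882,.08)"
```

```text
t 19.15 pos [0.4974 0.1891 0.0804] yang 44.6 q [  8.2  27.6  89.4  -0.3  62.1 -36.3] F [ 0.3 -1.5  3.3] M [-0.11 -0.06 -0.01] w 0.0509 zdir [ 0.0163 -0.0018 -0.9999]
to go cm [-0.15  0.02  0.04]
```

Emit:
carry_out(
  rows=[
    {"tx":0,"ty":0,"tz":-0.1,"yaw":0},
    {"tx":0,"ty":0,"tz":-0.1,"yaw":0},
  ],
)

```text
time_s: 19.35
position: [0.4972, 0.1889, 0.082]
tool_rot: [[-0.698, 0.716, 0.016], [0.716, 0.698, -0.002], [-0.012, 0.01, -1.0]]
ft_force: [1.0, -1.2, -1.9]
grip_width: 0.0508
```

Emit:
carry_out(
  rows=[
    {"tx":0,"ty":0,"tz":-0.1,"yaw":0},
  ],
)

```text
time_s: 19.45
position: [0.4971, 0.1889, 0.0829]
tool_rot: [[-0.696, 0.718, 0.015], [0.718, 0.696, -0.002], [-0.012, 0.009, -1.0]]
ft_force: [-0.0, -0.8, -1.2]
grip_width: 0.0508
```

Emit:
carry_out(
  rows=[
    {"tx":0,"ty":0,"tz":-0.1,"yaw":0},
  ],
)

```text
time_s: 19.55
position: [0.497, 0.1888, 0.0838]
tool_rot: [[-0.695, 0.719, 0.015], [0.719, 0.695, -0.002], [-0.012, 0.009, -1.0]]
ft_force: [1.0, -0.3, -1.5]
grip_width: 0.0511
```

Emit:
carry_out(
  rows=[
    {"tx":0,"ty":0,"tz":-0.05,"yaw":0},
  ],
)

```text
time_s: 19.65
position: [0.4969, 0.1888, 0.0842]
tool_rot: [[-0.695, 0.719, 0.014], [0.719, 0.695, -0.002], [-0.012, 0.009, -1.0]]
ft_force: [0.6, -0.2, -3.2]
grip_width: 0.0511
```

Emit:
carry_out(
  rows=[
    {"tx":0,"ty":0,"tz":-0.1,"yaw":0},
    {"tx":0,"ty":0,"tz":-0.05,"yaw":0},
  ],
)

```text
time_s: 19.85
position: [0.4964, 0.1888, 0.0851]
tool_rot: [[-0.694, 0.72, 0.013], [0.72, 0.694, -0.003], [-0.011, 0.007, -1.0]]
ft_force: [0.9, -0.9, -5.4]
grip_width: 0.0508
```

Emit:
carry_out(
  rows=[
    {"tx":0,"ty":0,"tz":-0.1,"yaw":0},
    {"tx":0,"ty":0,"tz":-0.05,"yaw":0},
  ],
)

```text
time_s: 20.05
position: [0.4962, 0.1886, 0.0861]
tool_rot: [[-0.694, 0.72, 0.012], [0.72, 0.694, -0.003], [-0.011, 0.007, -1.0]]
ft_force: [2.3, -1.0, -6.8]
grip_width: 0.0512
```

Emit:
carry_out(
  rows=[
    {"tx":0,"ty":0,"tz":0,"yaw":-0.15},
    {"tx":0,"ty":0,"tz":0,"yaw":-0.15},
    {"tx":0,"ty":0,"tz":0,"yaw":-0.15},
  ],
)

```text
time_s: 20.35
position: [0.4958, 0.1884, 0.0871]
tool_rot: [[-0.94, 0.341, 0.011], [0.341, 0.94, -0.003], [-0.012, 0.001, -1.0]]
ft_force: [-2.1, -0.1, 0.6]
grip_width: 0.0507
```

Emit:
carry_out(
  rows=[
    {"tx":0,"ty":0,"tz":-0.1,"yaw":0},
    {"tx":0,"ty":0,"tz":-0.05,"yaw":0},
  ],
)

```text
time_s: 20.55
position: [0.4961, 0.1888, 0.0895]
tool_rot: [[-0.939, 0.343, 0.013], [0.343, 0.939, -0.002], [-0.013, 0.002, -1.0]]
ft_force: [-0.2, -0.4, -1.0]
grip_width: 0.0508
```

Emit:
carry_out(
  rows=[
    {"tx":0,"ty":0,"tz":-0.1,"yaw":0},
    {"tx":0,"ty":0,"tz":-0.1,"yaw":0},
    {"tx":0,"ty":0,"tz":-0.1,"yaw":0},
  ],
)

```text
time_s: 20.85
position: [0.4963, 0.1891, 0.0933]
tool_rot: [[-0.937, 0.349, 0.014], [0.349, 0.937, -0.002], [-0.014, 0.003, -1.0]]
ft_force: [0.1, 1.0, -0.9]
grip_width: 0.0509
```

Emit:
carry_out(
  rows=[
    {"tx":0,"ty":0,"tz":-0.1,"yaw":0},
    {"tx":0,"ty":0,"tz":-0.1,"yaw":0},
    {"tx":0,"ty":0,"tz":-0.1,"yaw":0},
  ],
)

```text
time_s: 21.15
position: [0.4963, 0.1892, 0.0966]
tool_rot: [[-0.937, 0.35, 0.014], [0.35, 0.937, -0.002], [-0.014, 0.003, -1.0]]
ft_force: [0.2, -0.1, -0.9]
grip_width: 0.051
```

```bash
python3 -c "
from h import *
go(.4986,.1882,.14)
s=np.load('s.npy');n=np.mean([env.get_image('side')[:,:,::-1].astype(float) for _ in range(3)],0)
for c in(238,243):
    print(n[225:252,c-1:c+2].mean((1,2)).round().astype(int))"
```

```text
t 21.15 pos [0.4963 0.1892 0.0966] yang 69.5 q [  8.2  26.4  88.3  -0.2  64.6 -61.2] F [ 0.2 -0.1 -0.9] M [ 0.    0.03 -0.08] w 0.051 zdir [ 0.014  -0.0017 -0.9999]
to go cm [-0.31  0.   -4.33]
[ 60  73  80  72  72  75  76  75  76  75  74  82 109 146 160 159 164 170
 173 182 184 185 186 181 162 136 123]
[ 94  99  94  83  77  77  75  73  72  71  69  69  80 115 152 161 154 161
 165 170 178 171 165 158 158 149 122]
```

Emit:
carry_out(
  rows=[
    {"tx":0,"ty":0,"tz":-0.3,"yaw":0},
    {"tx":0,"ty":0,"tz":-0.5,"yaw":0},
    {"tx":0,"ty":0,"tz":-0.7,"yaw":0},
    {"tx":0,"ty":0,"tz":-1,"yaw":0},
    {"tx":0,"ty":0,"tz":-1,"yaw":0},
    {"tx":0,"ty":0,"tz":-1,"yaw":0},
    {"tx":0,"ty":0,"tz":-1,"yaw":0},
    {"tx":0,"ty":0,"tz":-1,"yaw":0},
    {"tx":0,"ty":0,"tz":-1,"yaw":0},
    {"tx":0,"ty":0,"tz":-1,"yaw":0},
    {"tx":0,"ty":0,"tz":-0.5,"yaw":0},
    {"tx":0,"ty":0,"tz":0,"yaw":0},
  ],
)

```text
time_s: 22.5
position: [0.4952, 0.1894, 0.1962]
tool_rot: [[-0.937, 0.35, 0.017], [0.35, 0.937, -0.001], [-0.016, 0.005, -1.0]]
ft_force: [-0.5, -0.6, -0.8]
grip_width: 0.051
```

```bash
python3 - <<'E'
from h import *
t=np.load("t.npy")
# dish: floor bright mask -> outline; report the rim via tray contrast too
g=cv2.resize(t[165:245,290:425].mean(2),None,fx=4,fy=4,interpolation=2)
m=((g>138)).astype(np.uint8);m=cv2.morphologyEx(m,cv2.MORPH_OPEN,np.ones((9,9)))
C=max(cv2.findContours(m,0,1)[0],key=cv2.contourArea).reshape(-1,2);
P=np.array([ray("top",((x+.5)/4-.5+290,(y+.5)/4-.5+165),.008) for x,y in C])[:,:2].astype(np.float32)
r=cv2.minAreaRect(P);b=cv2.boxPoints(r);print(r,b.round(4).tolist(),cv2.contourArea(P))
print(P[::max(1,len(P)//24)].round(3).tolist())
go(.45,-.02,.18)
a=cv2.resize(env.get_image('side')[150:300,180:360,::-1],None,fx=4,fy=4,interpolation=2)
cv2.imwrite('pics/s7.png',cv2.convertScaleAbs(a,alpha=1.6))
E
```

```text
((0.4511612355709076, -0.02121763676404953), (0.1464664191007614, 0.07258541882038116), 76.4165267944336) [[0.3986999988555908, -0.08389999717473984], [0.4691999852657318, -0.10090000182390213], [0.503600001335144, 0.0414000004529953], [0.43309998512268066, 0.05849999934434891]] 0.008248271562369121
[[0.48899999260902405, -0.0010000000474974513], [0.4860000014305115, 0.013000000268220901], [0.47999998927116394, 0.026000000536441803], [0.47099998593330383, 0.03999999910593033], [0.45899999141693115, 0.050999999046325684], [0.44600000977516174, 0.052000001072883606], [0.43299999833106995, 0.04699999839067459], [0.42800000309944153, 0.032999999821186066], [0.42399999499320984, 0.01899999938905239], [0.42100000381469727, 0.006000000052154064], [0.4180000126361847, -0.00800000037997961], [0.41499999165534973, -0.020999999716877937], [0.41100001335144043, -0.03500000014901161], [0.40799999237060547, -0.04899999871850014], [0.4059999883174896, -0.06199999898672104], [0.4059999883174896, -0.07599999755620956], [0.414000004529953, -0.08699999749660492], [0.42800000309944153, -0.08699999749660492], [0.44200000166893005, -0.08100000023841858], [0.45500001311302185, -0.0729999989271164], [0.46799999475479126, -0.06199999898672104], [0.4779999852180481, -0.04899999871850014], [0.48399999737739563, -0.03500000014901161], [0.4880000054836273, -0.020999999716877937], [0.48899999260902405, -0.00800000037997961]]
t 22.5 pos [0.4952 0.1894 0.1962] yang 69.5 q [  8.2  20.2  79.9  -0.2  78.9 -61.2] F [-0.5 -0.6 -0.8] M [ 0.01 -0.02  0.03] w 0.051 zdir [ 0.0169 -0.0013 -0.9999]
to go cm [ -3.06 -21.2    1.57]
```

View pics/s7.png

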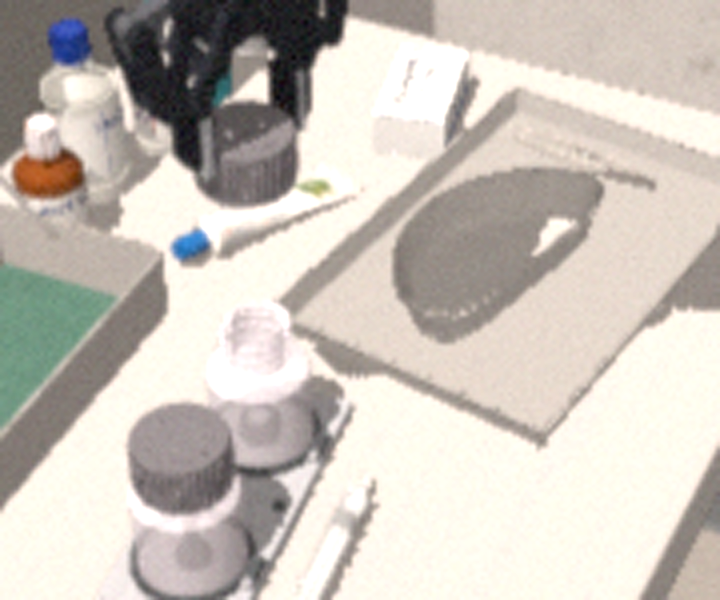

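The lid is off and held level; the nut jar's neck at about (255,330) in the crop is bare. The dish centre measures about (0.451, -0.019), with its y axis at about 77°. I'm carrying the lid over now.

Emit:
carry_out(
  rows=[
    {"tx":-0.2,"ty":-1.5,"tz":0,"yaw":0},
    {"tx":-0.4,"ty":-3,"tz":0,"yaw":0},
    {"tx":-0.4,"ty":-3,"tz":0,"yaw":0},
    {"tx":-0.4,"ty":-3,"tz":0,"yaw":0},
    {"tx":-0.4,"ty":-3,"tz":0,"yaw":0},
    {"tx":-0.4,"ty":-3,"tz":0,"yaw":0},
    {"tx":-0.2,"ty":-2,"tz":0,"yaw":0},
    {"tx":0,"ty":-1,"tz":0,"yaw":0},
    {"tx":0,"ty":0,"tz":0,"yaw":-0.13},
    {"tx":0,"ty":0,"tz":0,"yaw":0},
  ],
)

```text
time_s: 23.55
position: [0.4422, -0.0137, 0.1908]
tool_rot: [[-0.975, 0.223, 0.006], [0.223, 0.975, -0.002], [-0.007, -0.0, -1.0]]
ft_force: [1.0, -0.1, -1.0]
grip_width: 0.0508
```

```bash
python3 -c "
from h import *
go(.445,-.018,.05)
for z in (.19,.195,.2): print(z, proj('side',[.4952,.1894,z+.03]))"
```

```text
t 23.55 pos [ 0.4422 -0.0137  0.1908] yang 77.1 q [-17.2  12.1  92.9   0.   74.7 -94.3] F [ 1.  -0.1 -1. ] M [ 0.03 -0.06  0.03] w 0.0508 zdir [ 0.0064 -0.0016 -1.    ]
to go cm [-0.28 -0.36 14.08]
0.19 [240.18053031 185.20676861]
0.195 [240.02916443 183.18935463]
0.2 [239.87676708 181.15819307]
```

Emit:
carry_out(
  rows=[
    {"tx":-0.2,"ty":-0.2,"tz":1,"yaw":0},
    {"tx":0,"ty":0,"tz":1,"yaw":0},
    {"tx":0,"ty":0,"tz":1,"yaw":0},
    {"tx":0,"ty":0,"tz":1,"yaw":0},
    {"tx":0,"ty":0,"tz":1,"yaw":0},
    {"tx":0,"ty":0,"tz":1,"yaw":0},
    {"tx":0,"ty":0,"tz":1,"yaw":0},
    {"tx":0,"ty":0,"tz":1,"yaw":0},
    {"tx":0,"ty":0,"tz":1,"yaw":0},
    {"tx":0,"ty":0,"tz":1,"yaw":0},
    {"tx":0,"ty":0,"tz":0.5,"yaw":0},
    {"tx":0,"ty":0,"tz":0.5,"yaw":0},
  ],
)

```text
time_s: 24.75
position: [0.4412, -0.012, 0.0671]
tool_rot: [[-0.971, 0.239, -0.003], [0.239, 0.971, 0.002], [0.003, 0.001, -1.0]]
ft_force: [0.4, -0.2, -1.1]
grip_width: 0.051
```

```bash
python3 -c "
from h import *
go(.445,-.018,.008)
im=env.get_image('top');cv2.imwrite('pics/t8.png',im[:,:,::-1])"
```

```text
t 24.75 pos [ 0.4412 -0.012   0.0671] yang 76.2 q [-1.700e+01  2.180e+01  1.035e+02  1.000e-01  5.490e+01 -9.320e+01] F [ 0.4 -0.2 -1.1] M [-0.01  0.02 -0.01] w 0.051 zdir [-0.0029  0.0018 -1.    ]
to go cm [-0.53 -0.5   5.9 ]
```

Emit:
carry_out(
  rows=[
    {"tx":-0.5,"ty":-0.5,"tz":0,"yaw":0},
    {"tx":0,"ty":0,"tz":0.5,"yaw":0},
    {"tx":0,"ty":0,"tz":0.5,"yaw":0},
    {"tx":0,"ty":0,"tz":0.5,"yaw":0},
    {"tx":0,"ty":0,"tz":0.5,"yaw":0},
    {"tx":0,"ty":0,"tz":0.5,"yaw":0},
    {"tx":0,"ty":0,"tz":0.5,"yaw":0},
    {"tx":0,"ty":0,"tz":0.4,"yaw":0},
    {"tx":0,"ty":0,"tz":0.3,"yaw":0},
  ],
)

```text
time_s: 25.7
position: [0.4452, -0.0185, 0.0268]
tool_rot: [[-0.971, 0.24, -0.002], [0.24, 0.971, 0.002], [0.003, 0.001, -1.0]]
ft_force: [0.4, -0.3, -0.2]
grip_width: 0.0509
```

Emit:
carry_out(
  rows=[
    {"tx":0,"ty":0,"tz":0.2,"yaw":0},
    {"tx":0,"ty":0,"tz":0.2,"yaw":0},
  ],
)

```text
time_s: 25.9
position: [0.4452, -0.0185, 0.0223]
tool_rot: [[-0.971, 0.24, -0.003], [0.24, 0.971, 0.002], [0.003, 0.001, -1.0]]
ft_force: [-0.3, 0.3, -0.4]
grip_width: 0.0509
```

```bash
python3 -c "
from h import *
go(.445,-.018,.008)"
```

```text
t 25.9 pos [ 0.4452 -0.0185  0.0223] yang 76.1 q [-1.770e+01  2.670e+01  1.058e+02  1.000e-01  4.770e+01 -9.390e+01] F [-0.3  0.3 -0.4] M [ 0.01 -0.02  0.06] w 0.0509 zdir [-0.0026  0.0017 -1.    ]
to go cm [0.03 0.04 1.43]
```

Emit:
carry_out(
  rows=[
    {"tx":0,"ty":0,"tz":0.2,"yaw":0},
    {"tx":0,"ty":0,"tz":0.2,"yaw":0},
    {"tx":0,"ty":0,"tz":0.2,"yaw":0},
    {"tx":0,"ty":0,"tz":0.1,"yaw":0},
  ],
)

```text
time_s: 26.3
position: [0.4453, -0.0185, 0.0148]
tool_rot: [[-0.971, 0.24, -0.002], [0.24, 0.971, 0.002], [0.002, 0.001, -1.0]]
ft_force: [-0.6, -0.6, -0.9]
grip_width: 0.051
```

Emit:
carry_out(
  rows=[
    {"tx":0,"ty":0,"tz":0.1,"yaw":0},
    {"tx":0,"ty":0,"tz":0.1,"yaw":0},
  ],
)

```text
time_s: 26.5
position: [0.4454, -0.0185, 0.0127]
tool_rot: [[-0.971, 0.24, -0.002], [0.24, 0.971, 0.002], [0.002, 0.001, -1.0]]
ft_force: [1.0, -0.9, -0.4]
grip_width: 0.0507
```

Emit:
carry_out(
  rows=[
    {"tx":0,"ty":0,"tz":0.1,"yaw":0},
  ],
)

```text
time_s: 26.6
position: [0.4454, -0.0185, 0.0116]
tool_rot: [[-0.971, 0.24, -0.002], [0.24, 0.971, 0.002], [0.002, 0.001, -1.0]]
ft_force: [0.8, -0.5, -0.7]
grip_width: 0.0513
```

Emit:
carry_out(
  rows=[
    {"tx":0,"ty":0,"tz":0.1,"yaw":0},
    {"tx":0,"ty":0,"tz":0.1,"yaw":0},
  ],
)

```text
time_s: 26.8
position: [0.4454, -0.0185, 0.0095]
tool_rot: [[-0.971, 0.24, -0.002], [0.24, 0.971, 0.001], [0.002, 0.001, -1.0]]
ft_force: [-0.3, -0.3, 0.7]
grip_width: 0.0506
```

Emit:
carry_out(
  rows=[
    {"tx":0,"ty":0,"tz":0.1,"yaw":0},
  ],
)

```text
time_s: 26.9
position: [0.4455, -0.0185, 0.0085]
tool_rot: [[-0.971, 0.24, -0.002], [0.24, 0.971, 0.001], [0.002, 0.001, -1.0]]
ft_force: [0.1, -0.1, -1.7]
grip_width: 0.051
```

Emit:
carry_out(
  rows=[
    {"tx":0,"ty":0,"tz":0.1,"yaw":0},
  ],
)

```text
time_s: 27.0
position: [0.4454, -0.0185, 0.0074]
tool_rot: [[-0.971, 0.24, -0.002], [0.24, 0.971, 0.001], [0.002, 0.001, -1.0]]
ft_force: [0.3, 0.8, -0.2]
grip_width: 0.0509
```

Emit:
carry_out(
  rows=[
    {"tx":0,"ty":0,"tz":0.1,"yaw":0},
  ],
)

```text
time_s: 27.1
position: [0.4455, -0.0185, 0.0063]
tool_rot: [[-0.971, 0.24, -0.002], [0.24, 0.971, 0.001], [0.002, 0.001, -1.0]]
ft_force: [-1.5, 0.3, -1.2]
grip_width: 0.0505
```

Emit:
carry_out(
  rows=[
    {"tx":0,"ty":0,"tz":0.1,"yaw":0},
  ],
)

```text
time_s: 27.2
position: [0.4458, -0.0186, 0.0057]
tool_rot: [[-0.971, 0.24, -0.001], [0.24, 0.971, 0.001], [0.001, 0.001, -1.0]]
ft_force: [-4.5, 0.6, 22.3]
grip_width: 0.051
```

Emit:
carry_out(
  rows=[
    {"tx":0,"ty":0,"tz":0.1,"yaw":0},
  ],
)

```text
time_s: 27.3
position: [0.4458, -0.0186, 0.0056]
tool_rot: [[-0.971, 0.239, -0.0], [0.239, 0.971, 0.001], [0.0, 0.001, -1.0]]
ft_force: [-7.0, 1.7, 26.5]
grip_width: 0.0511
```

Contact came at TCP z = 5.7 mm, where I expected the dish floor. Now I release.

Emit:
carry_out(
  rows=[
    {"tx":0,"ty":0,"tz":-0.05,"yaw":0},
    {"tx":0,"ty":0,"tz":0,"yaw":0},
    {"tx":0,"ty":0,"tz":0,"yaw":0},
    {"tx":0,"ty":0,"tz":0,"yaw":0},
    {"tx":0,"ty":0,"tz":0,"yaw":0},
  ],
  jaw=-0.65,
)

```text
time_s: 27.8
position: [0.446, -0.0186, 0.0063]
tool_rot: [[-0.971, 0.239, 0.0], [0.239, 0.971, 0.001], [-0.0, 0.001, -1.0]]
ft_force: [-0.1, 0.7, 0.1]
grip_width: 0.0705
```

Emit:
carry_out(
  rows=[
    {"tx":0,"ty":0,"tz":-0.3,"yaw":0},
    {"tx":0,"ty":0,"tz":-0.6,"yaw":0},
    {"tx":0,"ty":0,"tz":-1,"yaw":0},
    {"tx":0,"ty":0,"tz":-1.5,"yaw":0},
    {"tx":0,"ty":0,"tz":-2,"yaw":0},
    {"tx":0,"ty":0,"tz":-3,"yaw":0},
    {"tx":0,"ty":0,"tz":-3,"yaw":0},
    {"tx":0,"ty":0,"tz":-3,"yaw":0},
    {"tx":0,"ty":0,"tz":-3,"yaw":0},
    {"tx":0,"ty":0,"tz":-2,"yaw":0},
    {"tx":0,"ty":0,"tz":0,"yaw":0},
  ],
)

```text
time_s: 28.9
position: [0.4445, -0.0183, 0.2153]
tool_rot: [[-0.971, 0.239, 0.004], [0.239, 0.971, -0.001], [-0.004, 0.0, -1.0]]
ft_force: [-0.0, -0.1, -1.0]
grip_width: 0.0706
```

Emit:
carry_out(
  rows=[
    {"tx":2,"ty":-4,"tz":0,"yaw":0},
    {"tx":2,"ty":-4,"tz":0,"yaw":0},
    {"tx":2,"ty":-4,"tz":0,"yaw":0},
    {"tx":2,"ty":-4,"tz":0,"yaw":0},
    {"tx":2,"ty":-4,"tz":0,"yaw":0},
    {"tx":1,"ty":-2,"tz":0,"yaw":0},
    {"tx":0,"ty":0,"tz":0,"yaw":0},
  ],
)

```text
time_s: 29.6
position: [0.278, -0.2089, 0.2128]
tool_rot: [[-0.972, 0.234, 0.003], [0.234, 0.972, 0.001], [-0.003, 0.002, -1.0]]
ft_force: [0.7, -0.2, 0.6]
grip_width: 0.0704
```

```bash
python3 - <<'E'
from h import *
go(.445,-.018,.008)
a=env.get_image('top')[140:280,170:450,::-1];b=env.get_image('side')[150:320,180:370,::-1]
v=np.vstack([cv2.resize(a,(600,300),interpolation=2),cv2.resize(np.ascontiguousarray(b),(335,300),interpolation=2) if 0 else np.pad(cv2.resize(np.ascontiguousarray(b),(335,300),interpolation=2),((0,0),(0,265),(0,0)))])
cv2.imwrite('pics/t9.png',cv2.convertScaleAbs(v,alpha=1.6))
E
```

```text
t 29.6 pos [ 0.278  -0.2089  0.2128] yang 76.4 q [ -56.8    0.9  102.2    0.2   76.9 -133.3] F [ 0.7 -0.2  0.6] M [0.03 0.02 0.03] w 0.0704 zdir [ 0.0033  0.0013 -1.    ]
to go cm [-11.7   22.43  20.55]
```

View pics/t9.png

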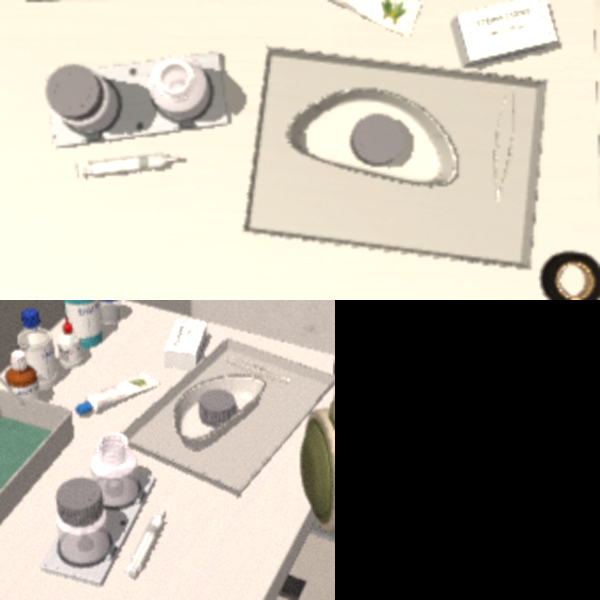

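The lid lies flat, top up, in the middle of the dish (top crop at about (380,138)). The left jar is still closed, and the dish, syringe and tweezers look unmoved. The nut is still in its open jar, so I'm handing in.

```bash
python3 -c "
from rig import env
print(env.close_job())"
```

```text
the job is handed in; nothing more can be done
None
```

I opened the right jar, where the hex nut was, and laid its lid flat and top up near the middle of the kidney dish. The job was handed in at about 30 s of the 72 s; `close_job` gives no verdict.

- **Which jar:** the side view showed a squat, bored shape in the right jar. The left jar showed a dark foot with a narrow stem rising from it, so I took that one as the pin.
- **Unscrewing:** I turned the lid about 475° anticlockwise in two grips. A light pull at about 450° still met resistance (up to about 7 N). After about 25° more the pull dropped to roughly zero, and the lid lifted off freely.
- **Placing:** the lid touched the dish floor at the expected height, with about 26 N on the tool. I then eased off, opened the fingers and moved clear.
- **Last check:** in the final pictures the lid sits flat in the dish, the left jar is still closed, and the dish, syringe and tweezers look unmoved. I judged those by eye and did not measure them again. The gripper was well clear, with forces within noise.

**Disagreement:** the fingertips sat about 2 cm higher than the given TCP-to-tip distance implied, so my first close (partway, 20 N) met nothing just above the lid. I went 1.7 cm lower and the grip then held. I did not find the cause.

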